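Sort the loose gear after a mould-mixing session

ROBOT

A 7-joint arm with a two-finger parallel gripper is mounted at the origin on the work surface. World frame = base frame: x ahead of the robot, y to its left, z up, the work surface at z = 0. Lengths are in m, angles in degrees, forces in N, time in s.
With the tool pointing down it reaches from about 0.4 to 0.925 m from the base axis. Payload 5.6 kg.
Tool frame: the origin (TCP) lies between the finger pads; the fingertips stand 11 mm ahead of it and the grasp point (between the pads) lies 8 mm behind it; z points along the fingers, y is the line along which they close (so a half turn about z gives the same grasp; the last joint's range is limited). The gripper opens to 85 mm and grips with 20 to 120 N. Pads are 22 mm wide; open, the fingers measure 114 mm over their backs; the gripper's body (76 mm by 85 mm) begins 54 mm behind the grasp point. The pads swing forward as they close: fully open they stand 13 mm farther back than shut.
Start: joints at [63.885, 26.786, -0.665, 91.828, 0.344, 61.387, -3.226], TCP at [0.261, -0.595, 0.242] pointing down, gripper open.
Joint ranges: [-144.91, 144.91], [-17.63, 115.5], [-89.93, 88.59], [15.96, 139.68], [-74.01, 254.01], [8.47, 105.57], [-167.45, 167.45]. Speed limits (degrees/s): [147.25, 147.25, 180, 180, 180, 180, 180].

INTERFACE

Orientations are given as [roll, pitch, yaw] about the fixed x, y, z axes, in that order (R = Rz(yaw) Ry(pitch) Rx(roll)).
In Python, from plant import manip, get_image, spotter gives the robot as it stands.
- The arm moves only by the shell command python3 -m inch 'ROWS' [FORCE]. ROWS is a JSON list of rows, 1 to 12 of them, each of 5 numbers: dx, dy, dz in fractions of the full range, 1 being 0.8 m, then a turn about the tool's z in fractions of the full range, 1 being 45 degrees, then the finger opening in m; each row shifts and turns the commanded pose from where the row before left it, along the tool's axes as they then stand; what a row does not reach is not made up. A row lasts 1/10 s, in which the tool goes at most 0.05 m and 8.59 degrees, less where a joint would pass 70% of its speed; a pose out of reach is approached as far as the arm can. The fingers move at their own pace and stop on an object; FORCE is the grip in N (left out, the last holds). Time passes only in rows, so rows that do not move let the fingers close. It prints the time, the measured TCP pose, the force, the opening and the grip force at its end. Input that does not fit is refused with a message, and nothing moves.
- manip.observe(): the state, without advancing time (a new reading comes with each control period).
- get_image(name): name is "scene" or "top"; returns a dict with "color" (400x640x3 uint8, blue, green, red), "fx", "fy", "cx", "cy" (pixels), "R" (3x3) and "t" (3): a world point X has camera coordinates R X + t. Camera axes: x right, y down, z forward; pixel columns grow to the right and rows downward; lengths in m; the calibration is good to about 2 mm. A picture is of the moment at which its call begins. There is no depth.
- manip.sign_off(): hands the job in; it is judged then, once.
Trained networks look in the newest picture that a camera, given by its name, has taken for a name from the list of things; names that differ only in an ending like _2 or _b are one class to them, and where a whole thing is asked for, a point or a joint stands for the part that bears it (a point fixed in the world has none). Each returns a list of dicts, best first, with "score" (0 to 1); they miss things now and then, are a little off and sometimes report something else, mostly with a low value. They report only what shows in the picture. A call takes as long as a camera call. They do not tell look-alikes from the thing itself.
- spotter.recognise(camera, target): "xyz" ([x, y, z] in m, in the coordinates of the camera as it stood for that picture, good to about 4 mm: the middle of the surface that is visible of it).
- spotter.tip_of(camera, target): "xyz" ([x, y, z] in m, in the coordinates of the camera as it stood for that picture, good to about 4 mm: a listed point, or the origin of a listed thing).
The state is a dict: "clock": time; "q": joint angles; "joint_velocities": joint speeds; "joint_efforts": joint torques, N m; "position": TCP position; "orientation": TCP orientation; "force": force on the tool from outside, world axes, zero at the start; "ft_torque": the same for the moment, N m; "width": finger opening in m; "gripper_force": force on a finger pad.
Only numpy, scipy, OpenCV 4.12 (cv2) and the standard library are available. Lean on these libraries where they do the work, as an engineer would, in place of code of your own. Each camera call takes 0.05 s, during which the arm holds its last target. There are 200 camera calls.

TASK

Sort the rinsed gear lying on the blue mat back where it belongs: the nippers and the wooden-handled spatula into the steel tool tray, lying flat and lengthwise side by side; both screw caps into the white tray with the lined floor, side by side, flat on its floor and open side up; and the amber glass bottle upright in a free cell of the bottle box, set down and not dropped. Leave the paper cup on the scale and the white jar where they stand.

Things in the scene. Friction and masses are not known exactly. Their poses are not given: they have to be found in the camera images.
- nippers: Loose side-cutting nippers, about 75 g, lying flat: dark steel jaws, one red and one yellow handle; 124 mm long, 49 mm wide over the handles, 10 mm thick. Origin: mid-length on the underside; x along the tool to the jaw tips (tips x = +62, handle ends -62 mm), z up. Grip the solid steel pivot block, 22 mm wide across y, x = +14 to +40 mm, near the centre of mass.
- spatula: Loose mixing spatula, 35 g, lying flat: brown wooden handle 12 mm wide (y), 10 mm thick, x = -75 to 0 mm, then a thin steel shank and a flat steel blade 15 mm wide with its tip at x = +75 mm. Origin: mid-length on the underside; x along the tool to the blade tip, z up. Grip the handle across y between x = -60 and -10 mm; the centre of mass is near x = -10 mm.
- cap_wide: Loose wide white ribbed screw cap, open side up: 59 mm outside diameter over the ribs, 22 mm tall, wall 3 mm, 22 g. Origin: centre of the underside, z up through the opening.
- cap_small: Loose small black ribbed screw cap, open side up: 34 mm outside diameter, 20 mm tall, wall 2.5 mm, 12 g. Origin: centre of the underside, z up through the opening.
- bottle: Loose empty amber glass bottle without a cap, standing on the mat: 32 mm diameter up to 55 mm height, then shoulder and a 20 mm neck, 80 mm tall, about 50 g. Origin: centre of the underside, z up.
- tool_tray: Fixed open stainless steel tray for the hand tools, 190 mm (its x) by 136 mm (its y), 21 mm high with a narrow turned-out rim, walls and floor 3 mm (inside 184 x 130 mm). Empty. Origin: centre of the underside; inner floor at z = +3 mm; x is its length.
- cap_tray: Fixed open white plastic tray for the screw caps, 190 mm (x) by 136 mm (y), 21 mm high, walls and floor 3 mm (inside 184 x 130 mm), thin grey lines across its floor. Empty. Origin: centre of the underside; inner floor at z = +3 mm.
- bottle_box: Fixed low plywood box, 168 mm (x) by 66 mm (y), walls 26 mm high, 3 mm thick; two cross walls as high make three cells in a row along x, each 52 x 60 mm inside, centres at x = -54.5, 0, +54.5 mm. The cell at +54.5 already holds a like bottle (80 mm tall, fixed); the other two are free. Origin: centre of the underside; inner floor at z = +3 mm.
- cup: Bystander, loose: empty paper cup, 70 mm rim diameter, 80 mm tall, standing on the steel pan of a pocket scale (scale 122 x 66 mm, pan 22 mm above the mat, cup stands 26 mm from the middle of the scale; the scale's open clear lid, 10 mm high, lies beside it). Origin: centre of the cup's underside.
- jar: Bystander, loose: closed white plastic jar, 74 mm diameter, 125 mm tall, 320 g, standing on the mat. Origin: centre of the underside.
Not all that is in view belongs to the job. What is meant by the bottle is not black, and is the larger of those in its own colour.

How it is judged (in metres and radians):
At the end, for the whole second after the job is handed in: Both tools flat on the tool tray floor, lengthwise within 0.35 rad, middles within 40 mm of its middle lengthwise; both caps flat, open side up on the cap tray floor, over 40 mm apart; bottle upright (0.1 rad) on the floor of a free cell; cup and jar within 20 mm of their starts; all at rest (x of nippers in the frame of tool_tray between -0.04 and 0.04 m and y of nippers in the frame of tool_tray between -0.06 and 0.06 m and z of nippers in the frame of tool_tray between 0 and 0.0075 m and angle between each of nippers, spatula's own z axis and vertical below 0.06 rad and angle between the x axis of each of nippers, spatula and the x axis of tool_tray, either way round below 0.35 rad and x of spatula in the frame of tool_tray between -0.04 and 0.04 m and y of spatula in the frame of tool_tray between -0.06 and 0.06 m and z of spatula in the frame of tool_tray between 0 and 0.0075 m and x of cap_wide in the frame of cap_tray between -0.085 and 0.085 m and y of cap_wide in the frame of cap_tray between -0.055 and 0.055 m and z of cap_wide in the frame of cap_tray between 0 and 0.0075 m and angle between each of cap_wide, cap_small's own z axis and vertical below 0.08 rad and x of cap_small in the frame of cap_tray between -0.085 and 0.085 m and y of cap_small in the frame of cap_tray between -0.055 and 0.055 m and z of cap_small in the frame of cap_tray between 0 and 0.0075 m and horizontal distance between cap_wide and cap_small above 0.04 m and x of bottle in the frame of bottle_box between -0.082 and 0.03 m and y of bottle in the frame of bottle_box between -0.03 and 0.03 m and z of bottle in the frame of bottle_box between 0 and 0.008 m and angle between bottle's own z axis and vertical below 0.1 rad and linear speed of each of nippers, spatula, cap_wide, cap_small, bottle below 0.02 m/s and distance of each of cup, jar from where it was at the start of the episode below 0.02 m and angle between each of cup, jar's own z axis and vertical below 0.2 rad); the robot touches nothing.
It fails at once if the paper cup or the white jar is knocked over or moved by more than 20 mm (not (distance of each of cup, jar from where it was at the start of the episode below 0.02 m and angle between each of cup, jar's own z axis and vertical below 0.2 rad)).
It fails at once if the glass bottle is dropped (falls faster than 0.6 m/s with no finger on it) (contact force between the fingers and bottle below 0.05 N and linear speed of bottle above 0.6 m/s).
It also fails if it takes over 131 s, if anything falls off the work surface, if the arm or the gripper's body presses on something with over 40 N, if the wrist force passes 120 N, or if a joint passes its speed limit or range.

## Working session

There is one attempt and no reset: what is moved stays moved. The work goes in short steps, Python scripts to look and compute and a shell command to move; the robot and the scene stay as the last step left them, time stands still between calls to the robot, and variables do not carry over. Pictures are saved under pics/ and viewed, at most 18 in all, crops included, and the job is handed in when it is done.

```bash
ls; mkdir -p pics
cat > h.py <<'E'
import numpy as np, cv2
from plant import manip, get_image, spotter
E
python3 - <<'E'
from h import *
for n in ("scene","top"):
    im=get_image(n); cv2.imwrite(f"pics/{n}0.png",im["color"])
    R=np.array(im["R"]);t=np.array(im["t"]); print(n,im["fx"],im["fy"],im["cx"],im["cy"],-R.T@t, R.round(3).tolist())
    for o in "nippers spatula cap_wide cap_small bottle tool_tray cap_tray bottle_box cup jar".split():
        for f in (spotter.recognise,spotter.tip_of):
            try:
                for d in f(n,o)[:4]:
                    c=np.array(d["xyz"]);w=R.T@(c-t);print(o,f.__name__[:3],round(d["score"],2),w.round(3),(int(im["fx"]*c[0]/c[2]+im["cx"]),int(im["fy"]*c[1]/c[2]+im["cy"])))
            except Exception as e: print(o,f.__name__,e)
print(manip.observe())
E
```

```text
pics
scene 401.1303934733312 401.1303934733312 319.0685155785899 198.79787069006187 [ 1.02480477 -0.14456376  0.86536777] [[0.283, 0.959, 0.006], [0.844, -0.246, -0.476], [-0.455, 0.14, -0.88]]
nippers cal 0.65 [0.458 0.134 0.008] (357, 145)
nippers cal 0.63 [0.451 0.13  0.001] (355, 145)
spatula cal 0.7 [ 0.449 -0.155  0.003] (248, 169)
spatula cal 0.81 [ 0.443 -0.156 -0.002] (248, 169)
spatula cal 0.56 [0.462 0.361 0.   ] (437, 129)
cap_wide cal 0.68 [0.618 0.177 0.006] (395, 193)
cap_wide cal 0.24 [ 0.459 -0.36   0.004] (167, 192)
cap_wide cal 0.18 [ 0.448 -0.155  0.008] (248, 168)
cap_wide cal 0.94 [ 0.618  0.179 -0.002] (395, 194)
cap_small cal 0.75 [ 0.609 -0.166  0.01 ] (257, 225)
cap_small cal 0.54 [ 0.656 -0.011  0.004] (326, 226)
cap_small cal 0.53 [ 0.61  -0.171  0.003] (256, 227)
bottle cal 0.8 [0.462 0.001 0.055] (308, 147)
bottle cal 0.65 [ 0.525 -0.007  0.04 ] (313, 172)
bottle cal 0.63 [ 0.501 -0.071  0.054] (284, 167)
bottle cal 0.69 [0.452 0.004 0.   ] (309, 157)
bottle cal 0.68 [ 0.493 -0.067 -0.   ] (286, 176)
bottle cal 0.53 [ 0.518 -0.006  0.001] (312, 178)
tool
[... 2210 characters left out ...]
ray([63.88572649, 26.78868409, -0.66458284, 91.82831063,  0.34235631,
       61.38704348, -3.22624928]), 'joint_velocities': array([-0.05513309, -0.04070941,  0.02244373, -0.0295099 , -0.0494662 ,
       -0.115147  , -0.0066586 ]), 'joint_efforts': array([ 3.00442730e-05, -5.32225513e+01,  2.13440624e-02, -2.51628417e+01,
        1.13853198e-02,  1.31654477e-03, -2.73284414e-06]), 'position': array([ 0.26071753, -0.59541827,  0.24225476]), 'orientation': array([-1.79998000e+02,  1.13102766e-03,  2.36452495e+01]), 'force': array([ 3.53009438e-01,  2.50431874e-04, -1.23445769e-02]), 'ft_torque': array([ 0.00543383,  0.02703546, -0.03511491]), 'gripper_force': 0.0, 'width': 0.08510572820504562}
```

View pics/top0.png

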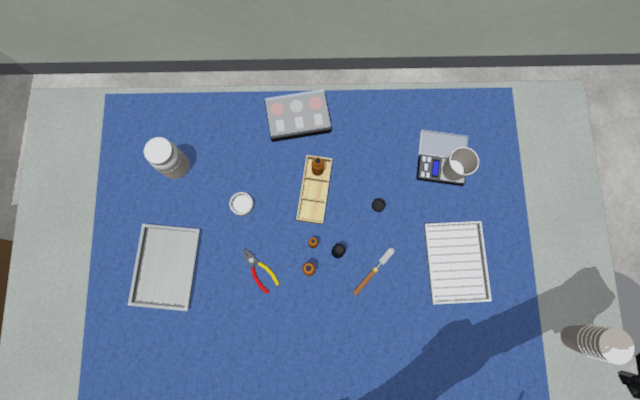

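View pics/scene0.png

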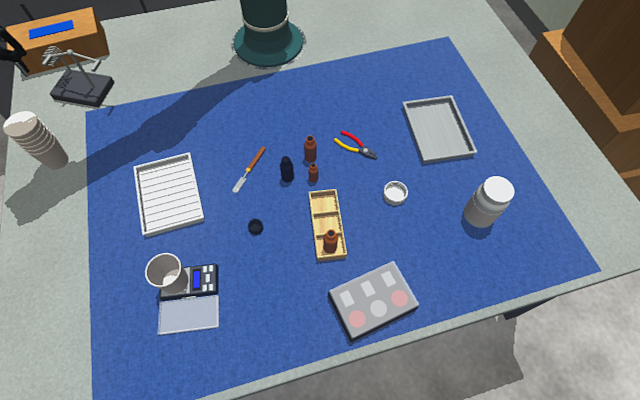

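Run:
```python
import cv2
a=cv2.imread("pics/scene0.png")[110:240,220:420]
b=cv2.imread("pics/top0.png")[170:300,220:420]
import numpy as np
cv2.imwrite("pics/crop0.png",np.vstack([cv2.resize(x,(800,300) if 0 else (461,300),interpolation=cv2.INTER_CUBIC) for x in (a,b)]))
```

```text
(no output)
```

View pics/crop0.png

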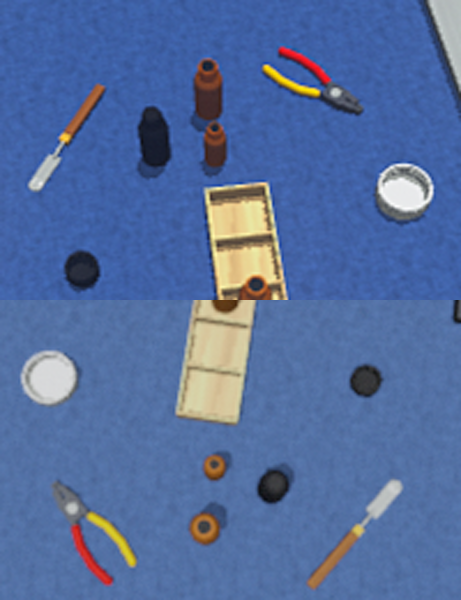

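The top view shows the possible bottles at: large amber (309,268), small amber (313,242), black (338,250), and one fixed in the box (317,167). In the scene view the first three are at (309,150), (313,172) and (287,168). The bottle I want is the large amber one. The other things to sort are the nippers (260,270), spatula (374,271), white cap (241,203) and black cap (378,205). Next I'll measure with both views.

```bash
cat >> h.py <<'E'
class Cam:
    def __init__(s,n):
        im=get_image(n); s.im=im["color"]; s.hsv=cv2.cvtColor(s.im,cv2.COLOR_BGR2HSV)
        s.R=np.array(im["R"]);s.t=np.array(im["t"]);s.C=-s.R.T@s.t
        s.K=np.array([[im["fx"],0,im["cx"]],[0,im["fy"],im["cy"]],[0,0,1]])
        s.P=s.K@np.c_[s.R,s.t]
    def ray(s,p,z):
        p=np.atleast_2d(p).astype(float); d=(np.linalg.inv(s.K)@np.c_[p,np.ones(len(p))].T).T@s.R
        return s.C+d*((z-s.C[2])/d[:,2])[:,None]
    def blob(s,lo,hi,box):  # box u0 v0 u1 v1; largest blob: mask points (u,v)
        u0,v0,u1,v1=box; m=cv2.inRange(s.hsv[v0:v1,u0:u1],np.array(lo),np.array(hi))
        n,l,st,c=cv2.connectedComponentsWithStats(m); k=1+st[1:,4].argmax()
        v,u=np.where(l==k); return np.c_[u+u0,v+v0]
def tri(a,pa,b,pb):
    X=cv2.triangulatePoints(a.P,b.P,np.array(pa,float).reshape(2,1),np.array(pb,float).reshape(2,1)).ravel(); return X[:3]/X[3]
E
cat > m1.py <<'E'
from h import *
S=Cam("scene");T=Cam("top")
defs={"red":((0,120,90),(6,255,255),(330,120,385,165),(240,240,290,300)),
"yellow":((20,120,90),(35,255,255),(330,120,385,165),(240,240,290,300)),
"brown":((5,90,60),(19,255,255),(225,140,275,200),(345,240,400,300)),
"white":((0,0,150),(179,70,255),(375,170,415,210),(222,185,262,222)),
"black":((0,0,0),(179,255,45),(240,210,275,240),(362,190,395,220)),
"blade":((0,0,130),(179,80,255),(225,140,275,200),(370,240,400,270)),
"amber":((0,80,30),(20,255,255),(295,130,322,165),(295,256,320,282))}
for k,(lo,hi,bs,bt) in defs.items():
    try:
        a=S.blob(lo,hi,bs);b=T.blob(lo,hi,bt)
        ca,cb=a.mean(0),b.mean(0); w=T.ray(b,0.006); e=np.linalg.eigh(np.cov(w[:,:2].T))
        print(k,len(a),len(b),ca.round(1),cb.round(1),"tri",tri(S,ca,T,cb).round(4),"top@6mm",w.mean(0)[:2].round(4),"ang",np.degrees(np.arctan2(*e[1][::-1,1])).round(1),"ext",np.ptp((w[:,:2]-w[:,:2].mean(0))@e[1],axis=0).round(3))
        if k in("white","black"):
            for c,p,n in((S,a,"S"),(T,b,"T")): 
                h=cv2.minEnclosingCircle(p.astype(np.float32)); print(n,h, c.ray(h[0],.011).round(3))
    except Exception as e: print(k,e)
E
python3 m1.py
python3 - <<'E'
import cv2,numpy as np
a=cv2.imread("pics/top0.png")
f=lambda x,w,h:cv2.resize(x,(w,h),interpolation=cv2.INTER_CUBIC)
cv2.imwrite("pics/crop1.png",np.hstack([f(a[215:320,120:210],342,400),f(a[150:230,290:340],250,400)]))
s=cv2.imread("pics/scene0.png")
cv2.imwrite("pics/crop2.png",np.hstack([f(a[215:310,415:500],358,400),f(s[185:265,300:355],275,400)]))
E
```

```text
red attempt to get argmax of an empty sequence
yellow 94 108 [345.6 145.6] [269.  272.1] tri [0.4465 0.105  0.0042] top@6mm [0.4466 0.1053] ang -137.9 ext [0.013 0.073]
brown 97 127 [256.2 157.6] [363.6 282.3] tri [ 0.4175 -0.1278  0.0029] top@6mm [ 0.4177 -0.1261] ang 137.3 ext [0.01  0.072]
white 331 423 [395.  191.7] [240.7 203. ] tri [0.6185 0.1748 0.0158] top@6mm [0.621  0.1778] ang 145.5 ext [0.059 0.06 ]
S ((395.5, 191.0), 12.175895690917969) [[0.615 0.177 0.011]]
T ((240.6105499267578, 202.99246215820312), 11.993856430053711) [[0.62  0.177 0.011]]
black 23 14 [256.4 230.9] [373.7 206.7] tri [ 0.6098 -0.1682 -0.0208] top@6mm [ 0.6053 -0.1593] ang -158.1 ext [0.007 0.023]
S ((255.5, 228.5), 6.5193023681640625) [[ 0.617 -0.173  0.011]]
T ((375.0, 206.0), 4.472236156463623) [[ 0.606 -0.162  0.011]]
blade 122 155 [239.5 182.7] [385.3 256.9] tri [ 0.4786 -0.184   0.001 ] top@6mm [ 0.4785 -0.1821] ang 136.8 ext [0.017 0.071]
amber 152 107 [310.1 147.2] [308.6 268.8] tri [0.4512 0.0069 0.0413] top@6mm [0.4527 0.0079] ang -164.1 ext [0.029 0.032]
```

View pics/crop1.png

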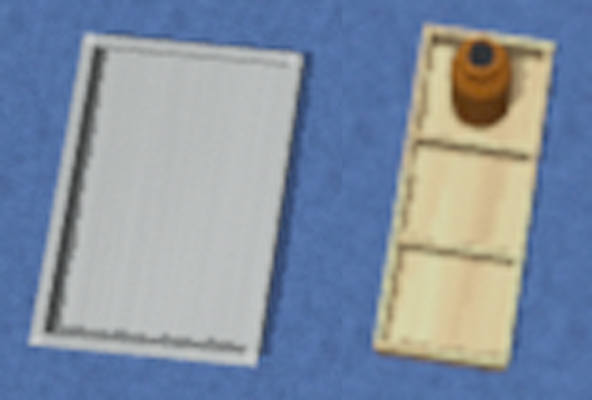

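View pics/crop2.png

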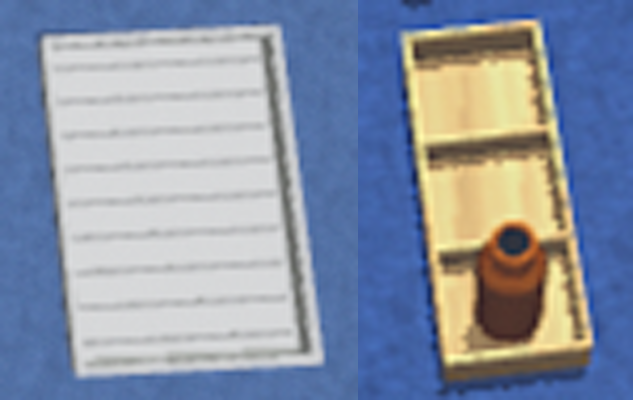

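```bash
cat > m2.py <<'E'
from h import *
S=Cam("scene");T=Cam("top")
q={"tool_tray":(T,.021,[(142.4,223.7),(199.7,228.9),(187.6,311.3),(127.9,306.1)]),
"cap_tray":(T,.021,[(424.5,223.3),(481.5,220.9),(491.7,301),(433,304.5)]),
"box_T":(T,.026,[(306.2,154.4),(332.6,158),(323.6,223),(296.2,220)]),
"box_S":(S,.026,[(336.4,188.6),(308.8,191.6),(317,258),(346.8,254)])}
for k,(c,z,p) in q.items():
    w=c.ray(p,z)[:,:2]; a=w[0]-w[3];b=w[1]-w[2]; d=a+b if "S" not in k else -(a+b); x,y=w[1]-w[0],w[2]-w[3]
    print(k,w.mean(0).round(4),"long",np.linalg.norm([a,b],axis=1).round(3),"short",np.linalg.norm([x,y],axis=1).round(3),"ang",[round(float(np.degrees(np.arctan2(v[1],v[0]))),1) for v in (a,b,x,y)])
def nonblue(c,box):
    u0,v0,u1,v1=box;h=c.hsv[v0:v1,u0:u1]; m=((abs(h[...,0].astype(int)-110)>14)|(h[...,1]<90)).astype(np.uint8)
    n,l,st,_=cv2.connectedComponentsWithStats(m);k=1+st[1:,4].argmax();v,u=np.where(l==k);return np.c_[u+u0,v+v0]
for k,bs,bt in(("nip",(328,122,385,166),(238,240,290,300)),("small",(242,212,272,242),(365,192,392,220)),("spat",(225,140,275,200),(345,240,402,300))):
    for n,c,b in(("S",S,bs),("T",T,bt)):
        p=nonblue(c,b);w=c.ray(p,.006)[:,:2];hull=cv2.minAreaRect((w*1e4).astype(np.float32))
        e=np.linalg.eigh(np.cov(w.T))[1][:,1]; print(k,n,len(p),w.mean(0).round(4),"rect c",np.array(hull[0])/1e4,np.array(hull[1])/1e4,hull[2],"pca",np.degrees(np.arctan2(e[1],e[0])).round(1))
def col(c,lo,hi,box): return c.blob(lo,hi,box)
# red handle (hue wraps), amber mouths
for n,c,b in(("S",S,(328,122,385,166)),("T",T,(238,240,290,300))):
    h=c.hsv.copy(); 
    for nm,f in (("red",lambda H:((H[...,0]>165)|(H[...,0]<8))&(H[...,1]>140)),("yel",lambda H:(H[...,0]>18)&(H[...,0]<40)&(H[...,1]>120)),("steel",lambda H:(H[...,1]<100))):
        u0,v0,u1,v1=b; v,u=np.where(f(h[v0:v1,u0:u1])); print(nm,n,len(u),c.ray(np.c_[u+u0,v+v0],.006).mean(0).round(4))
g=cv2.resize(S.im[130:165,295:325],(300,350),interpolation=cv2.INTER_CUBIC);g2=cv2.resize(T.im[255:285,295:325],(300,350),interpolation=cv2.INTER_CUBIC)
n1=cv2.resize(S.im[125:165,330:385],(481,350),interpolation=cv2.INTER_CUBIC)
n2=cv2.resize(T.im[240:300,238:290],(300,350),interpolation=cv2.INTER_CUBIC)
cv2.imwrite("pics/crop3.png",np.vstack([np.hstack([g[:,:],n2[:,:]])[:, :600],np.hstack([n1,g2])[:, :600]])[:600])
E
python3 m2.py
```

```text
tool_tray [0.4636 0.3569] long [0.199 0.198] short [0.143 0.143] ang [-6.2, -6.1, -96.2, -95.8]
cap_tray [ 0.4627 -0.3547] long [0.196 0.194] short [0.142 0.141] ang [1.9, 1.6, -88.6, -87.7]
box_T [ 0.6511 -0.0107] long [0.171 0.169] short [0.068 0.068] ang [-9.1, -9.0, -99.2, -97.4]
box_S [ 0.6534 -0.0103] long [0.168 0.169] short [0.067 0.067] ang [170.3, 170.4, -99.1, -98.3]
nip S 239 [0.4565 0.1414] rect c [0.45141528 0.13672393] [0.12559955 0.02658519] 23.532377243041992 pca -155.6
nip T 476 [0.4519 0.1304] rect c [0.45361299 0.1338592 ] [0.12458505 0.04975559] 40.59407043457031 pca -142.3
small S 56 [ 0.6112 -0.1739] rect c [ 0.61074238 -0.17421523] [0.02543656 0.01571665] 54.051517486572266 pca 73.6
small T 126 [ 0.6112 -0.1715] rect c [ 0.6108752  -0.17061649] [0.03078057 0.02847016] 88.95953369140625 pca 131.9
spat S 273 [ 0.4494 -0.1561] rect c [ 0.44632715 -0.15339696] [0.01679739 0.15170818] 48.87776184082031 pca 138.5
spat T 354 [ 0.4461 -0.1525] rect c [ 0.44596445 -0.15097678] [0.01734631 0.14925118] 46.35645294189453 pca 137.3
red S 92 [0.426  0.1291 0.006 ]
yel S 94 [0.4475 0.1039 0.006 ]
steel S 157 [0.4778 0.1442 0.006 ]
red T 113 [0.4266 0.1318 0.006 ]
yel T 108 [0.4463 0.1051 0.006 ]
steel T 247 [0.4693 0.1421 0.006 ]
```

Sizes check out: trays about 196x142 mm over the rim, box 168x67 mm, nippers 124.6x49.8 mm, spatula 149 mm. I'll start with the small cap.

Units first: shifts go in shares of 0.8 m and turns go in shares of 45 degrees. So 7.88 degrees / 45 = 0.1751.

```bash
python3 -m inch '[[0, 0, 0, 0.1751, 0.06], [0, 0, 0, 0.1751, 0.06], [0, 0, 0, 0.1751, 0.06], [0, 0, 0, 0, 0.06]]'; python3 -m inch '[[0.0366, -0.0441, 0.0063, 0, 0.06], [0.0366, -0.0441, 0.0063, 0, 0.06], [0.0366, -0.0441, 0.0063, 0, 0.06], [0.0366, -0.0441, 0.0063, 0, 0.06], [0.0366, -0.0441, 0.0063, 0, 0.06], [0.0366, -0.0441, 0.0063, 0, 0.06], [0.0366, -0.0441, 0.0063, 0, 0.06], [0.0366, -0.0441, 0.0063, 0, 0.06], [0.0366, -0.0441, 0.0063, 0, 0.06], [0.0366, -0.0441, 0.0063, 0, 0.06], [0.0366, -0.0441, 0.0063, 0, 0.06], [0, 0, 0, 0, 0.06]]'
```

```text
clock: 2.7
position: [0.2608, -0.5954, 0.2423]
orientation: [180.0, 0.0, -0.0]
force: [0.2, 0.2, 0.3]
width: 0.0597
gripper_force: 0.0
clock: 3.9
position: [0.587, -0.1987, 0.1866]
orientation: [-179.7, -0.1, 0.9]
force: [-0.4, -0.0, 0.3]
width: 0.0599
gripper_force: 0.0
```

Converted, 0.04 m / 0.8 = 0.05, -0.027 m / 0.8 = -0.0338.

```bash
python3 -m inch '[[0.0313, -0.0338, 0.05, 0, 0.06], [0, 0, 0.05, 0, 0.06], [0, 0, 0.05, 0, 0.06], [0, 0, 0, 0, 0.06], [0, 0, 0, 0, 0.06]]'
python3 - <<'E'
from h import *
for n in ("scene","top"): cv2.imwrite(f"pics/{n}1.png",get_image(n)["color"])
a=cv2.imread("pics/scene1.png")[140:260,180:340];b=cv2.imread("pics/top1.png")[140:260,300:460]
cv2.imwrite("pics/c1.png",cv2.resize(np.hstack([a,b]),(800,300),interpolation=cv2.INTER_CUBIC))
E
```

```text
clock: 4.4
position: [0.6058, -0.1827, 0.0706]
orientation: [-180.0, 0.1, 0.1]
force: [0.0, -0.2, 1.3]
width: 0.06
gripper_force: 0.0
```

View pics/c1.png

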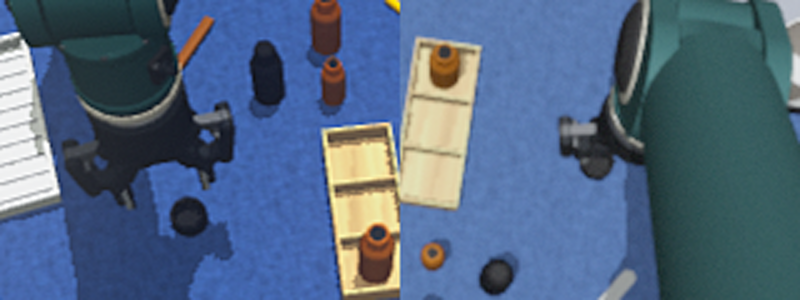

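Both views show the gripper over the black cap, with the fingers straddling it. Descending now.

Converted, 0.02 m / 0.8 = 0.025, -0.0107 m / 0.8 = -0.0134.

```bash
python3 -m inch '[[0.0075, -0.0134, 0.0125, 0, 0.06], [0, 0, 0.025, 0, 0.06], [0, 0, 0.02, 0, 0.06], [0, 0, 0.0125, 0, 0.06], [0, 0, 0, 0, 0.06], [0, 0, 0, 0, 0.06]]'; python3 -m inch '[[0, 0, 0, 0, 0.02], [0, 0, 0, 0, 0.02], [0, 0, 0, 0, 0.02], [0, 0, 0, 0, 0.02], [0, 0, 0, 0, 0.02]]' 25
```

```text
clock: 5.1
position: [0.6121, -0.1717, 0.0146]
orientation: [180.0, -0.0, -0.0]
force: [0.8, -0.2, -0.1]
width: 0.0601
gripper_force: 0.0
clock: 5.6
position: [0.6126, -0.1718, 0.0155]
orientation: [180.0, -0.1, 0.0]
force: [-0.4, -0.2, 6.4]
width: 0.0323
gripper_force: 25.0
```

Converted, 0.0362 m / 0.8 = 0.0453, -0.021 m / 0.8 = -0.0263.

```bash
python3 -m inch '[[0, 0, -0.0375, 0, 0.02], [0, 0, -0.0375, 0, 0.02], [-0.0263, 0.0453, 0, 0, 0.02], [-0.0263, 0.0453, 0, 0, 0.02], [-0.0263, 0.0453, 0, 0, 0.02], [-0.0263, 0.0453, 0, 0, 0.02], [-0.0263, 0.0453, 0, 0, 0.02], [0, 0, 0, 0, 0.02], [0, 0, 0, 0, 0.02], [0, 0, 0, 0, 0.02]]'
python3 - <<'E'
from h import *
for n in ("scene","top"): cv2.imwrite(f"pics/{n}2.png",get_image(n)["color"])
a=cv2.imread("pics/scene2.png")[120:270,110:310];b=cv2.imread("pics/top2.png")[160:310,380:580]
cv2.imwrite("pics/c2.png",cv2.resize(np.hstack([a,b]),(800,300),interpolation=cv2.INTER_CUBIC))
E
```

```text
clock: 6.6
position: [0.5078, -0.3511, 0.0743]
orientation: [-179.9, -0.0, 0.1]
force: [0.6, 0.8, -0.6]
width: 0.0327
gripper_force: 25.0
```

View pics/c2.png

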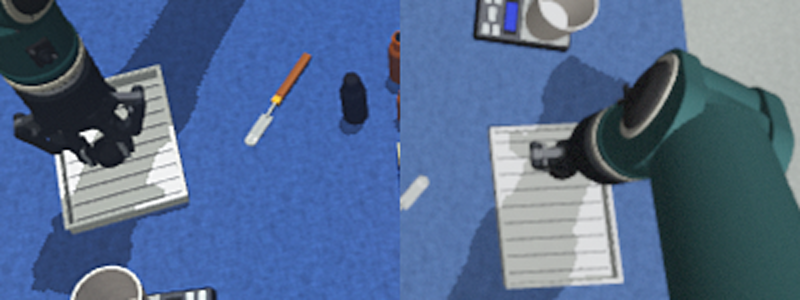

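The cap is held over the tray. Lowering and releasing it.

Converted, 0.025 m / 0.8 = 0.0313, 0.001 m / 0.8 = 0.0013.

```bash
python3 -m inch '[[0, 0, 0.0313, 0, 0.02], [0, 0, 0.025, 0, 0.02], [0, 0, 0.0119, 0, 0.02], [0, 0, 0.0013, 0, 0.02], [0, 0, 0, 0, 0.02], [0, 0, 0, 0, 0.02]]'; python3 -m inch '[[0, 0, 0, 0, 0.055], [0, 0, 0, 0, 0.055], [0, 0, 0, 0, 0.055], [0, 0, 0, 0, 0.055], [0, 0, -0.025, 0, 0.055], [0, 0, -0.05, 0, 0.055], [0, 0, -0.05, 0, 0.08], [0, 0, -0.05, 0, 0.085], [0, 0, 0, 0, 0.085]]'
```

```text
clock: 7.3
position: [0.5076, -0.3525, 0.0196]
orientation: [180.0, -0.0, 0.0]
force: [0.3, -0.3, -0.2]
width: 0.0325
gripper_force: 25.3
clock: 8.2
position: [0.5102, -0.3546, 0.1654]
orientation: [179.6, -0.5, -0.0]
force: [0.1, -0.6, 0.4]
width: 0.0846
gripper_force: 0.0
```

Converted, -0.0481 m / 0.8 = -0.0601, 0.01 m / 0.8 = 0.0125.

```bash
python3 -m inch '[[0.0125, -0.0601, 0, 0, 0.085], [0.0125, -0.0601, 0, 0, 0.085], [0.0125, -0.0601, 0, 0, 0.085], [0.0125, -0.0601, 0, 0, 0.085], [0.0125, -0.0601, 0, 0, 0.085], [0.0125, -0.0601, 0, 0, 0.085], [0.0125, -0.0601, 0, 0, 0.085], [0.0125, -0.0601, 0, 0, 0.085], [0.0125, -0.0601, 0, 0, 0.085], [0.0125, -0.0601, 0, 0, 0.085], [0.0125, -0.0601, 0, 0, 0.085], [0, 0, 0, 0, 0.085]]'; python3 -m inch '[[0, 0, 0.05, 0, 0.085], [0, 0, 0.05, 0, 0.085], [0, 0, 0, 0, 0.085], [0, 0, 0, 0, 0.085]]'
python3 - <<'E'
from h import *
for n in ("scene","top"): cv2.imwrite(f"pics/{n}3.png",get_image(n)["color"])
t=cv2.imread("pics/top3.png");s=cv2.imread("pics/scene3.png")
cv2.imwrite("pics/c3.png",cv2.resize(np.hstack([s[120:270,300:500],s[130:280,100:300] ,t[130:280,180:380]]),(800,200),interpolation=cv2.INTER_CUBIC))
T=Cam("top");print([ (d["score"],T.R.T@(np.array(d["xyz"])-T.t)) for d in spotter.tip_of("top","cap_small")])
E
```

```text
clock: 9.4
position: [0.6159, 0.1867, 0.1585]
orientation: [-179.7, -0.0, 0.6]
force: [-0.3, 0.3, -1.2]
width: 0.0847
gripper_force: 0.0
clock: 9.8
position: [0.6165, 0.1763, 0.0786]
orientation: [180.0, 0.1, -0.0]
force: [0.1, -0.3, -0.3]
width: 0.0847
gripper_force: 0.0
[(0.75, array([ 0.50745261, -0.35328885,  0.00310208]))]
```

View pics/c3.png

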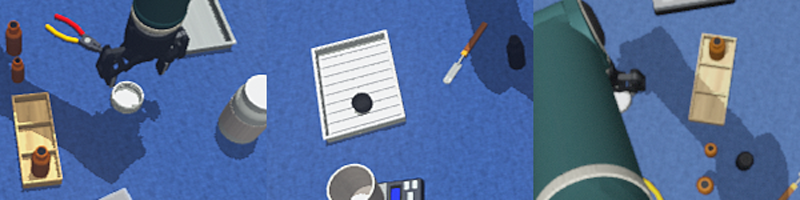

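The small cap sits in its tray at (0.507,-0.353). The open fingers are over the wide cap.

Converted, 0.03 m / 0.8 = 0.0375, 0.0015 m / 0.8 = 0.0019.

```bash
python3 -m inch '[[0.0019, 0, 0.0375, 0, 0.085], [0, 0, 0.0275, 0, 0.085], [0, 0, 0.015, 0, 0.085], [0, 0, 0, 0, 0.085], [0, 0, 0, 0, 0.085]]'; python3 -m inch '[[0, 0, 0, 0, 0.045], [0, 0, 0, 0, 0.045], [0, 0, 0, 0, 0.045], [0, 0, 0, 0, 0.045], [0, 0, 0, 0, 0.045]]' 25; python3 -m inch '[[0, 0, -0.0375, 0, 0.045], [0, 0, -0.05, 0, 0.045], [0, 0, -0.05, 0, 0.045], [0, 0, -0.0125, 0, 0.045], [0, 0, 0, 0, 0.045], [0, 0, 0, 0, 0.045]]'
```

```text
clock: 10.5
position: [0.6192, 0.1768, 0.0161]
orientation: [-180.0, -0.1, 0.0]
force: [0.8, -0.7, 0.1]
width: 0.0849
gripper_force: 0.0
clock: 11.0
position: [0.6193, 0.1769, 0.0164]
orientation: [-180.0, -0.1, 0.0]
force: [-0.4, -0.7, 5.7]
width: 0.0552
gripper_force: 26.1
clock: 11.6
position: [0.6177, 0.1762, 0.134]
orientation: [180.0, 0.1, -0.0]
force: [-0.3, 0.8, -0.8]
width: 0.0559
gripper_force: 27.0
```

Converted, 0.0443 m / 0.8 = 0.0554, -0.0163 m / 0.8 = -0.0204.

```bash
python3 -m inch '[[-0.0204, 0.0554, 0, 0, 0.045], [-0.0204, 0.0554, 0, 0, 0.045], [-0.0204, 0.0554, 0, 0, 0.045], [-0.0204, 0.0554, 0, 0, 0.045], [-0.0204, 0.0554, 0, 0, 0.045], [-0.0204, 0.0554, 0, 0, 0.045], [-0.0204, 0.0554, 0, 0, 0.045], [-0.0204, 0.0554, 0, 0, 0.045], [-0.0204, 0.0554, 0, 0, 0.045], [-0.0204, 0.0554, 0, 0, 0.045], [-0.0204, 0.0554, 0, 0, 0.045], [-0.0204, 0.0554, 0, 0, 0.045]]'; python3 -m inch '[[0, 0, 0.05, 0, 0.045], [0, 0, 0.0375, 0, 0.045], [0, 0, 0, 0, 0.045], [0, 0, 0, 0, 0.045]]'
python3 - <<'E'
from h import *
for n in ("scene","top"): cv2.imwrite(f"pics/{n}4.png",get_image(n)["color"])
a=cv2.imread("pics/scene4.png")[120:270,110:310];b=cv2.imread("pics/top4.png")[160:310,380:580]
cv2.imwrite("pics/c4.png",cv2.resize(np.hstack([a,b]),(800,300),interpolation=cv2.INTER_CUBIC))
E
```

```text
clock: 12.8
position: [0.4209, -0.356, 0.1329]
orientation: [-179.9, 0.2, 0.0]
force: [1.5, -0.1, -0.4]
width: 0.0553
gripper_force: 27.0
clock: 13.2
position: [0.4222, -0.3542, 0.0637]
orientation: [-179.9, 0.2, 0.0]
force: [1.0, 0.4, 0.2]
width: 0.0553
gripper_force: 27.0
```

View pics/c4.png

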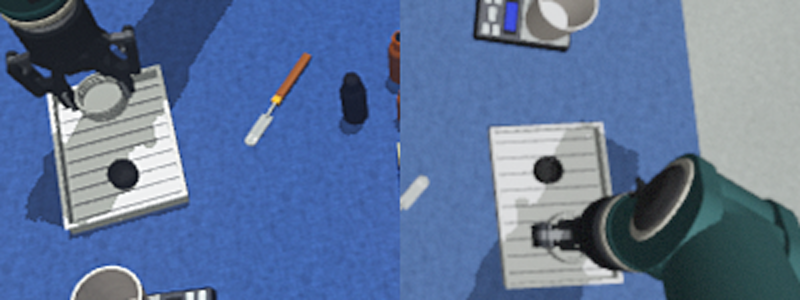

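Converted, 0.025 m / 0.8 = 0.0313, 0.012 m / 0.8 = 0.015.

```bash
python3 -m inch '[[0, 0, 0.0313, 0, 0.045], [0, 0, 0.015, 0, 0.045], [0, 0, 0.0069, 0, 0.045], [0, 0, 0.0013, 0, 0.045], [0, 0, 0, 0, 0.045], [0, 0, 0, 0, 0.045]]'; python3 -m inch '[[0, 0, 0, 0, 0.075], [0, 0, 0, 0, 0.075], [0, 0, 0, 0, 0.075], [0, 0, 0, 0, 0.075], [0, 0, -0.025, 0, 0.075], [0, 0, -0.05, 0, 0.06], [0, 0, -0.05, 0, 0.05], [0, 0, -0.025, 0, 0.04]]'; python3 -m inch '[[0.0016, -0.0385, 0, 0, 0.03], [0.0016, -0.0385, 0, 0, 0.03], [0.0016, -0.0385, 0, 0, 0.03], [0.0016, -0.0385, 0, 0, 0.03], [0.0016, -0.0385, 0, 0, 0.03], [0.0016, -0.0385, 0, 0, 0.03], [0.0016, -0.0385, 0, 0, 0.03], [0, 0, 0, 0.1889, 0.03], [0, 0, 0, 0.1889, 0.03], [0, 0, 0, 0.1889, 0.03], [0, 0, 0, 0.1889, 0.03], [0, 0, 0, 0.1889, 0.03]]'; python3 -m inch '[[0, 0, 0.0375, 0, 0.03], [0, 0, 0.0375, 0, 0.03], [0, 0, 0, 0, 0.03], [0, 0, 0, 0, 0.03]]'; python3 -c "
from h import *
print(manip.observe()['q'].round(1))
for n in ('scene','top'): cv2.imwrite(f'pics/{n}5.png',get_image(n)['color'])
a=cv2.imread('pics/scene5.png')[120:240,120:280];b=cv2.imread('pics/top5.png')[200:320,340:500]
cv2.imwrite('pics/c5.png',cv2.resize(np.hstack([a,b]),(800,300),interpolation=cv2.INTER_CUBIC))
"
```

```text
clock: 13.9
position: [0.4234, -0.3554, 0.0222]
orientation: [180.0, -0.1, 0.0]
force: [-0.5, -0.3, -0.2]
width: 0.0553
gripper_force: 27.0
clock: 14.7
position: [0.4241, -0.356, 0.1448]
orientation: [179.8, -0.2, 0.0]
force: [1.0, -0.5, -0.7]
width: 0.0402
gripper_force: 0.0
clock: 15.9
position: [0.4319, -0.1394, 0.1415]
orientation: [-180.0, -0.0, -42.8]
force: [0.1, 0.1, -0.5]
width: 0.0301
gripper_force: 0.0
clock: 16.3
position: [0.4318, -0.1394, 0.0816]
orientation: [180.0, 0.1, -42.5]
force: [0.4, -0.5, 0.2]
width: 0.0297
gripper_force: 0.0
[  14.4   23.    -0.9  125.1    0.7   31.9 -119.5]
```

View pics/c5.png

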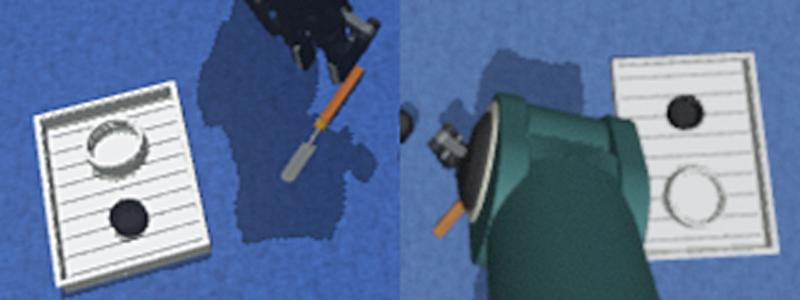

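Both caps lie flat, open side up, in their tray. Next is the spatula.

Converted, 0.03 m / 0.8 = 0.0375, 0.025 m / 0.8 = 0.0313.

```bash
python3 -m inch '[[0, 0, 0.0375, 0, 0.03], [0, 0, 0.0313, 0, 0.03], [0, 0, 0.0163, 0, 0.03], [0, 0, 0, 0, 0.03], [0, 0, 0, 0, 0.03]]'; python3 -m inch '[[0, 0, 0, 0, 0], [0, 0, 0, 0, 0], [0, 0, 0, 0, 0], [0, 0, 0, 0, 0], [0, 0, 0, 0, 0]]' 40; python3 -m inch '[[0, 0, -0.0375, 0, 0], [0, 0, -0.05, 0, 0], [0, 0, -0.05, 0, 0], [0, 0, -0.025, 0, 0], [0, 0, 0, -0.1622, 0], [0, 0, 0, -0.1622, 0], [0, 0, 0, -0.1622, 0], [0, 0, 0, -0.1622, 0], [0, 0, 0, -0.1622, 0], [0, 0, 0, 0, 0]]'
```

```text
clock: 16.9
position: [0.4326, -0.1397, 0.0143]
orientation: [-180.0, -0.1, -42.5]
force: [0.2, -0.2, 1.0]
width: 0.0302
gripper_force: 0.0
clock: 17.4
position: [0.4329, -0.1397, 0.0147]
orientation: [-179.9, -0.1, -42.5]
force: [-0.6, 0.5, 6.1]
width: 0.0105
gripper_force: 39.7
clock: 18.4
position: [0.432, -0.1396, 0.144]
orientation: [180.0, -0.1, -6.0]
force: [-0.3, 0.6, -0.5]
width: 0.0108
gripper_force: 39.3
```

Converted, -0.0421 m / 0.8 = -0.0526, -0.0036 m / 0.8 = -0.0045.

```bash
python3 -m inch '[[-0.0045, -0.0526, 0, 0, 0], [-0.0045, -0.0526, 0, 0, 0], [-0.0045, -0.0526, 0, 0, 0], [-0.0045, -0.0526, 0, 0, 0], [-0.0045, -0.0526, 0, 0, 0], [-0.0045, -0.0526, 0, 0, 0], [-0.0045, -0.0526, 0, 0, 0], [-0.0045, -0.0526, 0, 0, 0], [-0.0045, -0.0526, 0, 0, 0], [-0.0045, -0.0526, 0, 0, 0], [-0.0045, -0.0526, 0, 0, 0], [0, 0, 0, 0, 0]]'; python3 -m inch '[[0, 0, 0.05, 0, 0], [0, 0, 0.0438, 0, 0], [0, 0, 0, 0, 0], [0, 0, 0, 0, 0]]'; python3 -c "
from h import *
print(manip.observe()['q'].round(1))
for n in ('scene','top'): cv2.imwrite(f'pics/{n}6.png',get_image(n)['color'])
a=cv2.imread('pics/scene6.png')[80:200,340:500];b=cv2.imread('pics/top6.png')[200:320,110:270]
cv2.imwrite('pics/c6.png',cv2.resize(np.hstack([a,b]),(800,300),interpolation=cv2.INTER_CUBIC))
"
```

```text
clock: 19.6
position: [0.4396, 0.3322, 0.1442]
orientation: [-179.7, -0.0, -5.7]
force: [-1.2, 0.2, 0.0]
width: 0.0102
gripper_force: 39.3
clock: 20.0
position: [0.4409, 0.3248, 0.0688]
orientation: [180.0, 0.0, -6.1]
force: [1.1, 0.5, -0.6]
width: 0.0105
gripper_force: 39.3
[ -27.7   32.2  -15.3  112.    13.4   37.5 -147.5]
```

View pics/c6.png

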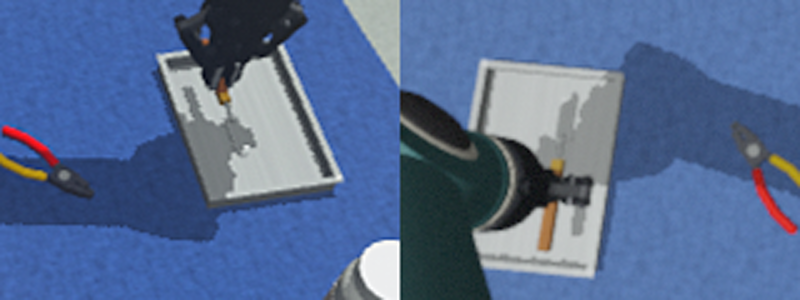

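Converted, 0.025 m / 0.8 = 0.0313, 0.015 m / 0.8 = 0.0188.

```bash
python3 -m inch '[[0, 0, 0.0313, 0, 0], [0, 0, 0.0188, 0, 0], [0, 0, 0.01, 0, 0], [0, 0, 0.0025, 0, 0], [0, 0, 0, 0, 0], [0, 0, 0, 0, 0]]'; python3 -m inch '[[0, 0, 0, 0, 0.03], [0, 0, 0, 0, 0.03], [0, 0, 0, 0, 0.03], [0, 0, -0.0125, 0, 0.03], [0, 0, -0.05, 0, 0.03], [0, 0, -0.05, 0, 0.04], [0, 0, -0.0375, 0, 0.045], [0, 0, 0, 0, 0.045]]'; python3 -m inch '[[0.0161, 0.0529, 0, 0, 0.045], [0.0161, 0.0529, 0, 0, 0.045], [0.0161, 0.0529, 0, 0, 0.045], [0.0161, 0.0529, 0, 0, 0.045], [0, 0, 0, -0.1729, 0.045], [0, 0, 0, -0.1729, 0.045], [0, 0, 0, -0.1729, 0.045], [0, 0, 0, -0.1729, 0.045], [0, 0, 0, -0.1729, 0.045], [0, 0, 0, -0.1729, 0.045], [0, 0, 0, 0, 0.045], [0, 0, 0, 0, 0.045]]'; python3 -m inch '[[0, 0, 0.0375, 0, 0.045], [0, 0, 0.0375, 0, 0.045], [0, 0, 0, 0, 0.045], [0, 0, 0, 0, 0.045]]'; python3 -c "
from h import *
for n in ('scene','top'): cv2.imwrite(f'pics/{n}7.png',get_image(n)['color'])
a=cv2.imread('pics/scene7.png')[80:200,320:480];b=cv2.imread('pics/top7.png')[200:320,120:280]
cv2.imwrite('pics/c7.png',cv2.resize(np.hstack([a,b]),(800,300),interpolation=cv2.INTER_CUBIC))
"
```

```text
clock: 20.7
position: [0.4413, 0.3256, 0.0191]
orientation: [-180.0, -0.0, -6.0]
force: [0.0, 0.4, -0.5]
width: 0.0108
gripper_force: 39.3
clock: 21.5
position: [0.4433, 0.3272, 0.1437]
orientation: [-179.6, -0.4, -6.0]
force: [-0.1, 0.5, -0.7]
width: 0.045
gripper_force: 0.0
clock: 22.7
position: [0.4744, 0.1514, 0.1383]
orientation: [-180.0, 0.0, 40.5]
force: [-0.2, 0.3, -0.2]
width: 0.0449
gripper_force: 0.0
clock: 23.1
position: [0.4743, 0.1518, 0.0786]
orientation: [-180.0, 0.1, 40.6]
force: [-0.1, -0.5, -0.4]
width: 0.0449
gripper_force: 0.0
```

View pics/c7.png

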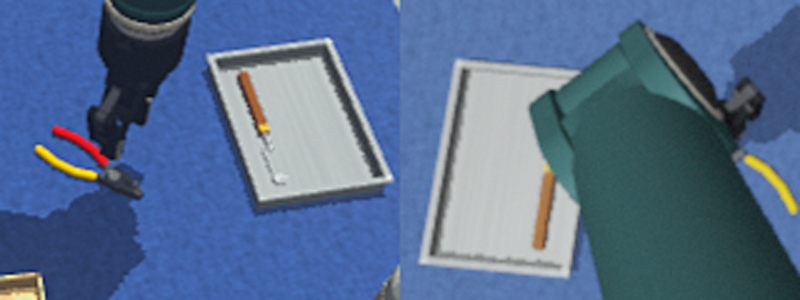

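The spatula lies flat and lengthwise in the tray. Now the nippers.

Converted, 0.03 m / 0.8 = 0.0375, 0.022 m / 0.8 = 0.0275.

```bash
python3 -m inch '[[0, 0, 0.0375, 0, 0.045], [0, 0, 0.0275, 0, 0.045], [0, 0, 0.0163, 0, 0.045], [0, 0, 0, 0, 0.045], [0, 0, 0, 0, 0.045]]'; python3 -m inch '[[0, 0, 0, 0, 0.005], [0, 0, 0, 0, 0.005], [0, 0, 0, 0, 0.005], [0, 0, 0, 0, 0.005], [0, 0, 0, 0, 0.005]]' 50; python3 -m inch '[[0, 0, -0.0375, 0, 0.005], [0, 0, -0.05, 0, 0.005], [0, 0, -0.05, 0, 0.005], [0, 0, 0, 0.1729, 0.005], [0, 0, 0, 0.1729, 0.005], [0, 0, 0, 0.1729, 0.005], [0, 0, 0, 0.1729, 0.005], [0, 0, 0, 0.1729, 0.005], [0, 0, 0, 0.1729, 0.005], [0, 0, 0, 0, 0.005]]'; python3 -m inch '[[-0.0014, -0.0583, 0, 0, 0.005], [-0.0014, -0.0583, 0, 0, 0.005], [-0.0014, -0.0583, 0, 0, 0.005], [-0.0014, -0.0583, 0, 0, 0.005], [-0.0014, -0.0583, 0, 0, 0.005], [0, 0, 0, 0, 0.005], [0, 0, 0.0375, 0, 0.005], [0, 0, 0.025, 0, 0.005], [0, 0, 0, 0, 0.005], [0, 0, 0, 0, 0.005]]'; python3 -c "
from h import *
for n in ('scene','top'): cv2.imwrite(f'pics/{n}8.png',get_image(n)['color'])
a=cv2.imread('pics/scene8.png')[80:200,340:500];b=cv2.imread('pics/top8.png')[200:320,110:270]
cv2.imwrite('pics/c8.png',cv2.resize(np.hstack([a,b]),(800,300),interpolation=cv2.INTER_CUBIC))
"
```

```text
clock: 23.7
position: [0.4752, 0.152, 0.0143]
orientation: [180.0, -0.1, 40.7]
force: [-0.2, -0.6, 0.7]
width: 0.045
gripper_force: 0.0
clock: 24.2
position: [0.4755, 0.1518, 0.0148]
orientation: [179.9, -0.1, 40.7]
force: [-1.6, -0.4, 4.8]
width: 0.0199
gripper_force: 48.9
clock: 25.2
position: [0.4746, 0.1517, 0.1241]
orientation: [-180.0, -0.1, -6.0]
force: [0.6, 1.0, -0.3]
width: 0.0198
gripper_force: 49.5
clock: 26.2
position: [0.4935, 0.3836, 0.0737]
orientation: [180.0, 0.0, -5.9]
force: [1.1, -0.0, -1.1]
width: 0.0198
gripper_force: 49.6
```

View pics/c8.png

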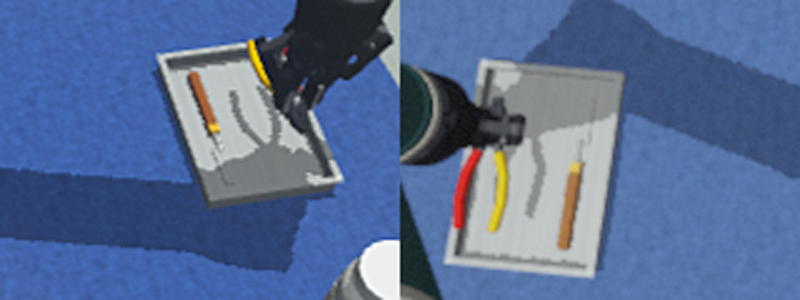

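Converted, 0.025 m / 0.8 = 0.0313, 0.004 m / 0.8 = 0.005.

```bash
python3 -m inch '[[0, 0.005, 0.0313, 0, 0.005], [0, 0, 0.025, 0, 0.005], [0, 0, 0.01, 0, 0.005], [0, 0, 0.0025, 0, 0.005], [0, 0, 0, 0, 0.005], [0, 0, 0, 0, 0.005]]'; python3 -m inch '[[0, 0, 0, 0, 0.04], [0, 0, 0, 0, 0.04], [0, 0, 0, 0, 0.04], [0, 0, -0.0125, 0, 0.04], [0, 0, -0.05, 0, 0.04], [0, 0, -0.05, 0, 0.05], [0, 0, -0.05, 0, 0.06], [0, 0, 0, 0.0733, 0.06], [0, 0, 0, 0, 0.06]]'
```

```text
clock: 26.9
position: [0.4937, 0.3806, 0.0197]
orientation: [-179.9, -0.1, -6.0]
force: [-1.1, 0.6, -0.9]
width: 0.0203
gripper_force: 49.6
clock: 27.8
position: [0.4937, 0.3804, 0.1508]
orientation: [-179.9, -0.2, -9.3]
force: [-0.5, -0.1, -0.7]
width: 0.0603
gripper_force: 0.0
```

Units first: shifts go in shares of 0.8 m and turns go in shares of 45 degrees. So 0.0472 m / 0.8 = 0.059, 0.03 m / 0.8 = 0.0375.

```bash
python3 -m inch '[[0.003, 0.059, 0, 0, 0.06], [0.003, 0.059, 0, 0, 0.06], [0.003, 0.059, 0, 0, 0.06], [0.003, 0.059, 0, 0, 0.06], [0.003, 0.059, 0, 0, 0.06], [0.003, 0.059, 0, 0, 0.06], [0.003, 0.059, 0, 0, 0.06], [0.003, 0.059, 0, 0, 0.06], [0, 0, 0.0375, 0, 0.06], [0, 0, 0, 0, 0.06], [0, 0, 0, 0, 0.06], [0, 0, 0, 0, 0.06]]'; python3 -c "
from h import *
for n in ('scene','top'): cv2.imwrite(f'pics/{n}9.png',get_image(n)['color'])
a=cv2.imread('pics/scene9.png')[80:230,250:475];b=cv2.imread('pics/top9.png')[200:320,120:340]
S=Cam('scene');r=S.ray
print([(d['score'],(S.R.T@(np.array(d['xyz'])-S.t)).round(4)) for o in ('bottle','nippers','spatula') for d in spotter.tip_of('scene',o)])
cv2.imwrite('pics/c9.png',np.hstack([cv2.resize(a,(450,300),interpolation=cv2.INTER_CUBIC),cv2.resize(b[:,:140],(350,300))]))
"
```

```text
clock: 29.0
position: [0.4514, 0.0055, 0.119]
orientation: [-180.0, -0.0, -9.1]
force: [-0.0, 0.3, 0.5]
width: 0.0598
gripper_force: 0.0
[(0.77, array([ 0.4901, -0.0682, -0.    ])), (0.76, array([0.4532, 0.0022, 0.001 ])), (0.48, array([ 0.5178, -0.0087,  0.0014])), (0.82, array([0.4593, 0.3825, 0.0021])), (0.76, array([0.46  , 0.3201, 0.0011]))]
```

View pics/c9.png

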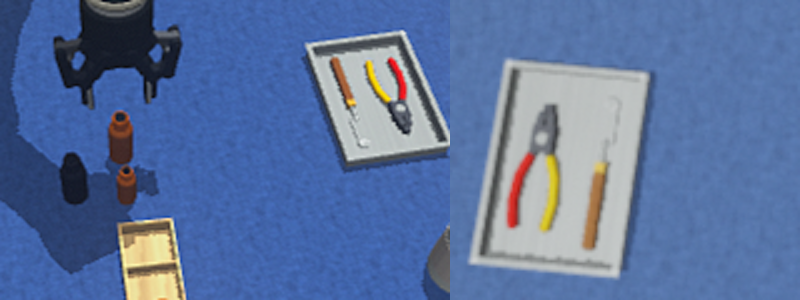

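Both tools lie flat side by side, and the large amber bottle is under the open fingers. Descending to grip its body.

Converted, 0.03 m / 0.8 = 0.0375, 0.02 m / 0.8 = 0.025.

```bash
python3 -m inch '[[0.0006, 0.0013, 0.0375, 0, 0.06], [0, 0, 0.0375, 0, 0.06], [0, 0, 0.025, 0, 0.06], [0, 0, 0, 0, 0.06], [0, 0, 0, 0, 0.06]]'; python3 -m inch '[[0, 0, 0, 0, 0.045], [0, 0, 0, 0, 0.04], [0, 0, 0, 0, 0.02], [0, 0, 0, 0, 0.02], [0, 0, 0, 0, 0.02], [0, 0, 0, 0, 0.02], [0, 0, 0, 0, 0.02]]' 30
```

```text
clock: 29.8
position: [0.4514, 0.0033, 0.0387]
orientation: [180.0, 0.0, -9.3]
force: [-0.3, -0.3, 0.3]
width: 0.0601
gripper_force: 0.0
clock: 30.5
position: [0.4522, 0.0032, 0.0396]
orientation: [-180.0, -0.1, -9.3]
force: [-0.1, -0.2, 5.6]
width: 0.0309
gripper_force: 29.3
```

Converted, -0.03 m / 0.8 = -0.0375, -0.02 m / 0.8 = -0.025.

```bash
python3 -m inch '[[0, 0, -0.025, 0, 0.02], [0, 0, -0.0375, 0, 0.02], [0, 0, -0.0375, 0, 0.02], [0, 0, -0.0375, 0, 0.02], [0, 0, 0, 0, 0.02], [0, 0, 0, 0, 0.02]]'
```

```text
clock: 31.1
position: [0.4516, 0.0029, 0.1492]
orientation: [-180.0, -0.1, -9.3]
force: [0.1, 0.3, -0.6]
width: 0.0305
gripper_force: 30.1
```

Converted, 0.0363 m / 0.8 = 0.0454, -0.0048 m / 0.8 = -0.006.

```bash
python3 -m inch '[[0.0454, -0.006, 0, 0, 0.02], [0.0454, -0.006, 0, 0, 0.02], [0.0454, -0.006, 0, 0, 0.02], [0.0454, -0.006, 0, 0, 0.02], [0, 0, 0, 0, 0.02], [0, 0, 0.0375, 0, 0.02], [0, 0, 0.0375, 0, 0.02], [0, 0, 0, 0, 0.02], [0, 0, 0, 0, 0.02]]'; python3 -c "
from h import *
for n in ('scene','top'): cv2.imwrite(f'pics/{n}10.png',get_image(n)['color'])
a=cv2.imread('pics/scene10.png')[120:270,230:430];b=cv2.imread('pics/top10.png')[150:300,240:440]
cv2.imwrite('pics/c10.png',cv2.resize(np.hstack([a,b]),(800,300),interpolation=cv2.INTER_CUBIC))
"
```

```text
clock: 32.0
position: [0.5965, -0.0013, 0.0875]
orientation: [180.0, 0.2, -9.3]
force: [-0.1, 0.1, -0.4]
width: 0.0304
gripper_force: 30.1
```

View pics/c10.png

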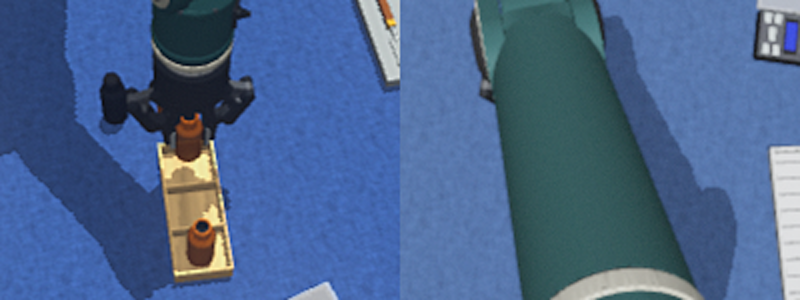

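The bottle is upright over the near free cell. Lowering it slowly.

Converted, 0.015 m / 0.8 = 0.0188, 0.003 m / 0.8 = 0.0038.

```bash
python3 -m inch '[[0.0019, 0, 0.0188, 0, 0.02], [0, 0, 0.0188, 0, 0.02], [0, 0, 0.01, 0, 0.02], [0, 0, 0.0038, 0, 0.02], [0, 0, 0, 0, 0.02], [0, 0, 0, 0, 0.02], [0, 0, 0.0025, 0, 0.02], [0, 0, 0, 0, 0.02], [0, 0, 0, 0, 0.02]]'; python3 -m inch '[[0, 0, 0.0013, 0, 0.02], [0, 0, 0, 0, 0.02], [0, 0, 0.0013, 0, 0.02], [0, 0, 0, 0, 0.02], [0, 0, 0, 0, 0.02]]'
```

```text
clock: 33.0
position: [0.5993, -0.0017, 0.0457]
orientation: [-180.0, -0.0, -9.3]
force: [-0.8, -0.2, -0.1]
width: 0.031
gripper_force: 30.1
clock: 33.5
position: [0.5992, -0.0017, 0.0434]
orientation: [180.0, 0.0, -9.3]
force: [-0.0, 0.1, -0.3]
width: 0.0311
gripper_force: 30.1
```

```bash
python3 -m inch '[[0, 0, 0.0013, 0, 0.02], [0, 0, 0, 0, 0.02], [0, 0, 0, 0, 0.02]]'; python3 -m inch '[[0, 0, 0, 0, 0.036], [0, 0, 0, 0, 0.036], [0, 0, 0, 0, 0.05], [0, 0, 0, 0, 0.06], [0, 0, -0.025, 0, 0.06], [0, 0, -0.05, 0, 0.06], [0, 0, -0.05, 0, 0.06], [0, 0, -0.05, 0, 0.06], [-0.05, 0, -0.025, 0, 0.06], [-0.05, 0, 0, 0, 0.06], [0, 0, 0, 0, 0.06]]'; python3 -m inch '[[-0.025, 0.05, 0, 0, 0.06], [-0.025, 0.05, 0, 0, 0.06], [0, 0.05, 0, 0, 0.06], [0, 0.05, 0, 0, 0.06], [0, 0.05, 0, 0, 0.06], [0, 0.05, 0, 0, 0.06], [0, 0.05, 0, 0, 0.06], [0, 0, 0, 0, 0.06], [0, 0, 0, 0, 0.06]]'; python3 -c "
from h import *
S=Cam('scene');T=Cam('top')
cv2.imwrite('pics/end.png',np.vstack([cv2.resize(S.im[60:330,90:530],(480,295)),cv2.resize(T.im[90:330,100:520],(480,295))]))
for o in ('bottle','nippers','spatula','cap_wide','cap_small','cup','jar'):
  for c,n in ((S,'scene'),(T,'top')): print(o,n,[(d['score'],(c.R.T@(np.array(d['xyz'])-c.t)).round(3)) for d in spotter.tip_of(n,o)[:3]])
"
```

```text
clock: 33.8
position: [0.5994, -0.0016, 0.0427]
orientation: [-180.0, -0.0, -9.3]
force: [-0.2, 0.1, 1.2]
width: 0.0309
gripper_force: 30.3
clock: 34.9
position: [0.5155, 0.0121, 0.2027]
orientation: [179.9, 0.2, -9.2]
force: [-0.3, 0.1, 0.6]
width: 0.06
gripper_force: 0.0
clock: 35.8
position: [0.4354, -0.2594, 0.2021]
orientation: [-180.0, 0.0, -9.4]
force: [-0.6, 0.4, 0.2]
width: 0.06
gripper_force: 0.0
bottle scene [(0.7, array([ 0.6  , -0.005,  0.005])), (0.54, array([ 0.515, -0.007,  0.002])), (0.52, array([ 0.492, -0.065, -0.   ]))]
bottle top [(0.56, array([ 0.499, -0.065,  0.003])), (0.53, array([0.6  , 0.001, 0.007])), (0.45, array([ 0.512, -0.001,  0.002]))]
nippers scene [(0.89, array([0.462, 0.381, 0.003]))]
nippers top [(0.97, array([0.464, 0.384, 0.006]))]
spatula scene [(0.54, array([0.461, 0.321, 0.003])), (0.41, array([ 0.599, -0.004,  0.004]))]
spatula top [(0.83, array([0.46 , 0.324, 0.002]))]
cap_wide scene []
cap_wide top [(0.48, array([ 0.423, -0.355,  0.   ]))]
cap_small scene [(0.67, array([ 0.507, -0.351,  0.007]))]
cap_small top [(0.53, array([ 0.6  , -0.   ,  0.007])), (0.4, array([ 0.509, -0.349,  0.001]))]
cup scene [(0.7, array([ 0.691, -0.365,  0.019])), (0.39, array([ 0.46 , -0.358, -0.002]))]
cup top []
jar scene [(0.91, array([ 0.721,  0.352, -0.001]))]
jar top [(0.93, array([ 0.727,  0.349, -0.001])), (0.58, array([ 0.598, -0.001,  0.006]))]
```

View pics/end.png

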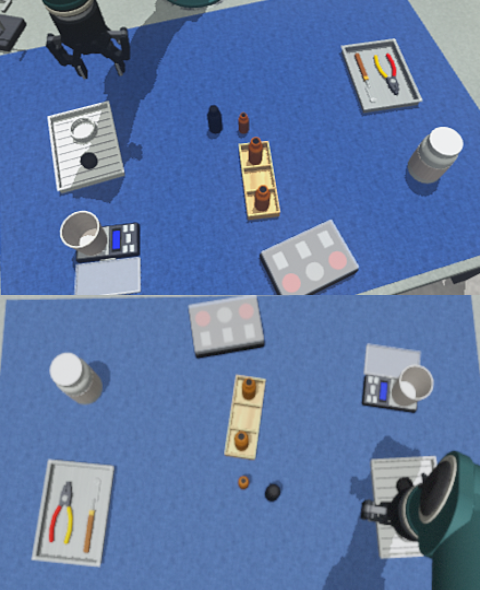

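Everything is in place: the tools in the steel tray, the caps in the lined tray, and the bottle upright in the near cell. The cup and jar haven't moved.

```bash
python3 -c "
from plant import manip
print(manip.sign_off())"
```

```text
the job is handed in; nothing more can be done
None
```

The job is handed in at about 36 s on the clock: the final pictures show both tools, both caps and the amber bottle in their places, with the cup and jar unmoved; the sign-off returned no verdict.

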